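# Scoop two glass blanks against the backstop onto the warming plate

### The arm

A 7-joint arm with a two-finger parallel gripper is mounted at the origin on the work surface. World frame = base frame: x ahead of the robot, y to its left, z up, the work surface at z = 0. Lengths are in m, angles in degrees, forces in N, time in s.
With the tool pointing down it reaches from about 0.4 to 0.9 m from the base axis. Payload 5.6 kg.
Tool frame: the origin (TCP) lies between the finger pads; the fingertips stand 8 mm ahead of it and the grasp point (between the pads) lies 11 mm behind it; z points along the fingers, y is the line along which they close (so a half turn about z gives the same grasp; the last joint's range is limited). The gripper opens to 92 mm and grips with 3 to 60 N. Pads are 20 mm wide; open, the fingers measure 128 mm over their backs; the gripper's body (75 mm by 189 mm) begins 69 mm behind the grasp point.
Start: joints at [61.077, 26.786, -0.665, 91.828, 0.344, 61.387, -3.226], TCP at [0.29, -0.582, 0.223] pointing down, gripper open.
Joint ranges: [-144.91, 144.91], [-17.63, 115.5], [-89.93, 88.59], [15.96, 139.68], [-74.01, 254.01], [8.47, 105.57], [-167.45, 167.45]. Speed limits (degrees/s): [147.25, 147.25, 180, 180, 180, 180, 180].

### API

Orientations are given as a 3x3 rotation matrix whose columns are the frame's x, y, z axes.
In Python, from station import telemetry, optics, workorder gives the robot as it stands.
- The arm moves only by the tool servo_tool, never from a script. Its argument "rows" is a list of rows, each a list of 6 numbers: the shift along the tool's x, y, z in mm, then the turn, a rotation vector about the tool's x, y, z in degrees. In form: [[tx, ty, tz, rx, ry, rz], ...]. A call has 1 to 12 rows; each row is the pose to reach, as a shift and turn from the pose commanded when the call began, along the tool's axes at that moment; what a row does not reach only later rows make up. A row lasts 1/12 s, in which the tool goes at most 41.7 mm and 7.16 degrees, less where a joint would pass 70% of its speed; a pose out of reach is approached as far as the arm can. A call with a gripper value outside its range is refused whole. "fingers" is the opening, from 0 (shut) to 1 (fully open), set as the call begins (left out, the last holds). The fingers move at their own pace and stop on an object; the grip force is fixed at half the most. Time passes only in rows, so rows that repeat a pose let the fingers close. It gives the time, the measured TCP pose, the force, the opening and the grip force at its end, in the units of the state.
- telemetry.get_state(): the state, without advancing time (a new reading comes with each control period).
- optics.read_camera(name): name is "scene" or "top" or "wrist"; returns a dict with "pixels" (420x560x3 uint8, blue, green, red), "fx", "fy", "cx", "cy" (pixels), "k1" (the pictures are not rectified: a ray, as slopes to the right and down, at radius r is drawn at 1 + k1 r^2 times it, then the intrinsics apply), "eye" and "attitude" of the camera in the world. Camera axes: x right, y down, z forward; pixel columns grow to the right and rows downward; lengths in m; the calibration is good to about 2 mm. A picture is of the moment at which its call begins. There is no depth.
- workorder.hand_in(): hands the job in; it is judged then, once.
The state is a dict: "t": time; "joint_positions": joint angles; "joint_velocities": joint speeds; "joint_efforts": joint torques, N m; "tcp_pos": TCP position; "eef_rot": TCP orientation; "force": force on the tool from outside, world axes, zero at the start; "wrist_torque": the same for the moment, N m; "opening": finger opening in m; "grasp_force": force on a finger pad.
Only numpy, scipy, OpenCV 4.12 (cv2) and the standard library are available. Lean on these libraries where they do the work, as an engineer would, in place of code of your own. Each camera call takes 0.05 s, during which the arm holds its last target. There are 200 camera calls.

### The job

Pick up the flat scoop from the warming plate and use it to gather both cast-glass blanks, the amber and the blue, pushing them against the fixed steel backstop so that they ride up into its pan; lift them clear of the bench together in the pan. Then set the loaded scoop down flat in the middle of the warming plate and let go, with both blanks lying flat in the pan. Never touch the glass with the gripper, and leave the jar, the squeeze bottle and the jacks where they are.

Things in the scene. Friction and masses are not known exactly. Their poses are not given: they have to be found in the camera images.
- backstop: Fixed grey steel wall on the bench, 340 mm long, 60 high. Origin: on the bench in front of it. The wall's flat front face is at x = +130 mm of this frame, along y from -170 to +170 (8 thick, feet behind to x = +168). Blanks and jar stand in front in random order at y of about -95, 0, +95 mm, 3 to 45 mm from the wall. It varies in place and yaw, left or right of the robot.
- plate_top (a point): Middle of the top face of the fixed warming plate, a dark steel slab on a grey base; top face 210 mm (x) by 200 mm (y), 30 mm above the bench. It stands on the other side from the backstop. The scoop starts standing on it.
- scoop_grip (a point): Middle of the black handle bar of the scoop (aluminium flat pan, open at front and top, about 0.3 kg); grip here. x points to the lip, z up. Bar 14 mm wide (y), 18 high, from x = -62 to +42 mm; its middle is 75 mm above the scoop's underside, 63 mm are free under it save for a post at its rear end. From here the lip is 80 mm ahead (+x), the pan's rear 60 mm behind.
- scoop_pan (a point): Middle of the scoop's pan floor (upper face, 3 mm above the underside); x to the lip, z up. Lip at x = +70 mm (tapered, 2 mm thick); rear wall inside at -67, 35 high; side walls 24 high, inside at y = +/-40, outside +/-43, ending at x = +50. Two blanks fit only one behind the other: the second, pushed in, shoves the first to the rear.
- amber_center (a point): Centre of the amber glass blank: a round disc 60 mm in diameter and 19 mm high, lying flat, point half-way up (9.5 mm). Its underside is bevelled: foot 28 mm in diameter, widening to 60 mm at 5 mm height. About 0.1 kg.
- blue_center (a point): Centre of the blue glass blank, same shape and size as the amber one: 60 mm in diameter, 19 mm high, point half-way up.
- jar_center (a point): Centre of a bystander: green glass jar with a steel lid, 54 mm in diameter, 80 mm high, standing in the row of blanks; leave alone.
- squeeze_center (a point): Point on the axis, 55 mm up, of a bystander: white plastic squeeze bottle, 50 mm in diameter, 115 mm high, standing between backstop and plate; leave alone.
- jacks_center (a point): Middle of a bystander: dark steel glassworker's jacks lying on the bench between the robot and the work, pointing away from the robot, about 190 mm long (x), 48 mm wide, 12 mm high; leave alone.
There are look-alikes about, which are no part of the job. Of the things shaped like the part that bears scoop_grip, the aluminium one is meant. Leave any green look-alike of the part that bears amber_center alone.

How it is judged (in metres and radians):
On the way, in this order (a step that is already met when the one before it is completed fails the run):
1. a blank has been pushed against the backstop (contact force between any of amber, blue and backstop above 0.5 N).
2. both blanks lie in the pan, lifted clear of the bench (centres more than 60 mm up) (x of amber_center in the frame of scoop_pan between -0.07 and 0.055 m and y of amber_center in the frame of scoop_pan between -0.04 and 0.04 m and z of amber_center in the frame of scoop_pan between 0 and 0.02 m and x of blue_center in the frame of scoop_pan between -0.07 and 0.055 m and y of blue_center in the frame of scoop_pan between -0.04 and 0.04 m and z of blue_center in the frame of scoop_pan between 0 and 0.02 m and height (world z) of each of amber_center, blue_center above 0.06 m), for 0.2 s.
At the end, for the whole second after the job is handed in: The scoop stands flat (tilt under 0.06 rad) on the warming plate, pan middle within 45 mm of the plate's middle in plan, released and at rest; both blanks lie flat on the pan floor between the side walls, one behind the other and not stacked, their centres at least 15 mm behind the lip (x of amber_center in the frame of scoop_pan between -0.07 and 0.055 m and y of amber_center in the frame of scoop_pan between -0.04 and 0.04 m and z of amber_center in the frame of scoop_pan between 0 and 0.02 m and x of blue_center in the frame of scoop_pan between -0.07 and 0.055 m and y of blue_center in the frame of scoop_pan between -0.04 and 0.04 m and z of blue_center in the frame of scoop_pan between 0 and 0.02 m and horizontal distance between scoop_pan and plate_top below 0.045 m and z of scoop_pan in the frame of plate_top between -0.003 and 0.007 m and angle between scoop_pan's own z axis and vertical below 0.06 rad and contact force between the fingers and scoop below 0.1 N and linear speed of each of scoop, amber, blue below 0.02 m/s); the robot touches nothing.
It fails at once if the gripper or arm touches a glass blank (contact force between any of the arm, the fingers and amber above 0.5 N or contact force between any of the arm, the fingers and blue above 0.5 N).
It fails at once if the jar is moved by more than 20 mm or knocked over (distance of jar_center from where it was at the start of the episode above 0.02 m).
It fails at once if the squeeze bottle is moved by more than 20 mm or knocked over (distance of squeeze_center from where it was at the start of the episode above 0.02 m).
It fails at once if the pair of jacks is moved by more than 20 mm or knocked over (distance of jacks_center from where it was at the start of the episode above 0.02 m).
It also fails if it takes over 67 s, if anything falls off the work surface, if the arm or the gripper's body presses on something with over 40 N, if the wrist force passes 120 N, or if a joint passes its speed limit or range.

## Working session

There is one attempt and no reset: what is moved stays moved. The work goes in short steps, Python scripts to look and compute and a tool call to move; the robot and the scene stay as the last step left them, time stands still between calls to the robot, and variables do not carry over. Pictures are saved under pics/ and viewed, at most 13 in all, crops included, and the job is handed in when it is done.

Besides the shell and the picture viewer there is one more tool, called as name([rows], argument=value, ...), one row to a line, values as JSON. servo_tool: Moves the arm, as the interface text tells. Its arguments: {"type":"object","properties":{"rows":{"type":"array"},"fingers":{"type":"number"}},"required":["rows"]}

```bash
mkdir -p pics
cat > h.py <<'E'
import numpy as np, cv2
from station import telemetry, optics, workorder
def cam(n):
    c=optics.read_camera(n); c['attitude']=np.array(c['attitude']); c['eye']=np.array(c['eye']); return c
def ray(c,u,v):
    d=np.array([(u-c['cx'])/c['fx'],(v-c['cy'])/c['fy']]); p=d.copy()
    for _ in range(20): p=d/(1+c['k1']*(p@p))
    return c['attitude']@np.array([p[0],p[1],1.])
def onz(c,u,v,z):
    r=ray(c,u,v); return c['eye']+r*(z-c['eye'][2])/r[2]
def proj(c,P):
    q=c['attitude'].T@(np.array(P)-c['eye']); p=q[:2]/q[2]; p=p*(1+c['k1']*(p@p))
    return np.array([c['fx']*p[0]+c['cx'],c['fy']*p[1]+c['cy']])
E
python3 - <<'E'
from h import *
for n in ['top','scene']:
    c=cam(n); cv2.imwrite(f'pics/{n}0.png',c['pixels'])
    print(n,c['eye'],c['attitude'].round(3).tolist(),c['fx'],c['k1'])
s=telemetry.get_state(); print(s['t'],s['tcp_pos'],np.round(s['eef_rot'],3).tolist())
E
```

```text
top [ 0.40318121 -0.01047174  1.236571  ] [[0.025, -0.994, 0.106], [-1.0, -0.025, 0.004], [-0.002, -0.106, -0.994]] 503.11947325099976 -0.0931001453381429
scene [ 1.03439941 -0.7258626   0.998117  ] [[0.795, 0.431, -0.427], [0.607, -0.567, 0.558], [-0.002, -0.702, -0.712]] 494.39642792127034 -0.012899474605259918
0.1 [ 0.28931363 -0.58149926  0.22173636] [[0.895, 0.445, -0.001], [0.445, -0.895, 0.001], [-0.0, -0.002, -1.0]]
```

View pics/top0.png

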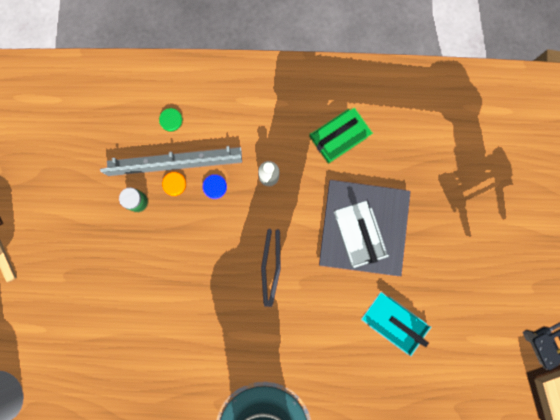

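View pics/scene0.png

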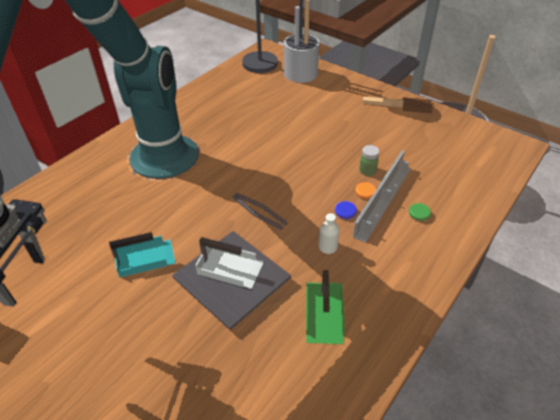

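The top view shows three scoop-shaped things: green at (340,135), teal at (396,322), and a bare-metal one on the dark plate at (365,233). The metal one is the aluminium scoop. There are three discs: amber at (174,183), blue at (214,186), and a green look-alike behind the wall at (170,119), which I leave alone. The jar is at (132,200), the bottle at (268,173), and the jacks at (270,267).

Run:
```python
from h import *
c=cam('top'); im=c['pixels']
a=im[165:285,305:425]; a=cv2.resize(a,(590,590),interpolation=cv2.INTER_CUBIC); 
s=cam('scene')['pixels'][220:330,165:300]; s=cv2.resize(s,(0,0),fx=1.5,fy=1.5)
cv2.imwrite('pics/crop1.png',a)
hsv=cv2.cvtColor(im,cv2.COLOR_BGR2HSV)
def big(m,roi):
    x0,y0,x1,y1=roi; z=np.zeros_like(m); z[y0:y1,x0:x1]=m[y0:y1,x0:x1]
    cs,_=cv2.findContours(z,cv2.RETR_EXTERNAL,cv2.CHAIN_APPROX_NONE); return max(cs,key=cv2.contourArea)
for n,lo,hi,roi in [('amber',(12,180,120),(26,255,255),(155,165,195,200)),('blue',(110,180,80),(130,255,255),(195,165,235,205))]:
    k=big(cv2.inRange(hsv,lo,hi),roi); (u,v),r=cv2.minEnclosingCircle(k); (eu,ev),(a1,a2),_=cv2.fitEllipse(k)
    print(n,eu,ev,a1,a2,onz(c,eu,ev,.014).round(4),'diam',np.linalg.norm(onz(c,eu-a1/2,ev,.014)-onz(c,eu+a1/2,ev,.014)))
# plate: dark bluish grey
m=cv2.inRange(hsv,(100,20,40),(140,110,110)); k=big(m,(305,165,425,290)); 
h=cv2.convexHull(k); q=cv2.approxPolyDP(h,8,True).reshape(-1,2); print('plate px',q.tolist())
P=np.array([onz(c,*p,.03)[:2] for p in q]); print(P.round(4).tolist(), P.mean(0), [np.linalg.norm(P[i]-P[i-1]).round(3) for i in range(len(P))])
```

```text
amber 173.5850372314453 183.46444702148438 24.9204044342041 25.30684471130371 [0.5911 0.2377 0.014 ] diam 0.06195366413194789
blue 214.33250427246094 185.95863342285156 21.86151885986328 22.08497428894043 [0.5873 0.1366 0.014 ] diam 0.053916739791902014
plate px [[361, 219], [378, 262], [368, 264]]
[[0.5132, -0.222], [0.4108, -0.2638], [0.4055, -0.2398]] [ 0.44317775 -0.24186215] [np.float64(0.109), np.float64(0.111), np.float64(0.025)]
```

View pics/crop1.png

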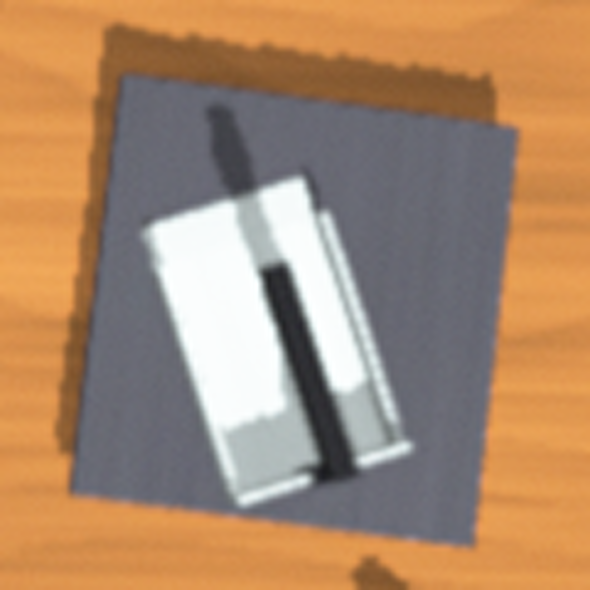

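The crop confirms the bare-metal scoop on the dark plate. The lip is at the upper left, crop (145,230) to (303,177), and the bar runs from (274,264) to (338,476) with its post at the rear.

Run:
```python
from h import *
c=cam('top'); im=c['pixels']
f=lambda u,v:(305+(u+.5)/4.917-.5,165+(v+.5)/4.917-.5)
P=np.array([onz(c,*f(*p),.03)[:2] for p in [(120,75),(518,128),(473,545),(72,493)]])
print('plate',P.mean(0),[np.linalg.norm(P[i]-P[i-1]).round(3) for i in range(4)], np.degrees(np.arctan2(*(P[0]-P[3])[::-1])))
F=onz(c,*f(276,265),.114);R=onz(c,*f(335,470),.114)
print('bar',F,R,np.linalg.norm(F-R),np.degrees(np.arctan2(*(F-R)[1::-1])))
L=np.array([onz(c,*f(*p),.032) for p in [(145,230),(303,177)]]);d=L[1]-L[0]
print('lip',L.mean(0),np.linalg.norm(d),np.degrees(np.arctan2(d[0],-d[1])), np.degrees(np.arctan2(-d[0],-d[1])))
B=onz(c,*f(242,505),.065);B2=onz(c,*f(410,447),.065);print('rear',B,B2,np.linalg.norm(B-B2))
a=im[130:220,90:290]; cv2.imwrite('pics/crop2.png',cv2.resize(a,(800,360),interpolation=cv2.INTER_CUBIC))
```

```text
plate [ 0.49325779 -0.2317898 ] [np.float64(0.207), np.float64(0.2), np.float64(0.207), np.float64(0.198)] -5.704383132917222
bar [ 0.50670654 -0.20666046  0.114     ] [ 0.41403089 -0.23433843  0.114     ] 0.09672046050374769 16.628476924502603
lip [ 0.5439865  -0.19523579  0.032     ] 0.08263164096629816 19.920430701836825 -19.920430701836825
rear [ 0.39707397 -0.20005396  0.065     ] [ 0.42612839 -0.2798697   0.065     ] 0.08493945985306063
```

View pics/crop2.png

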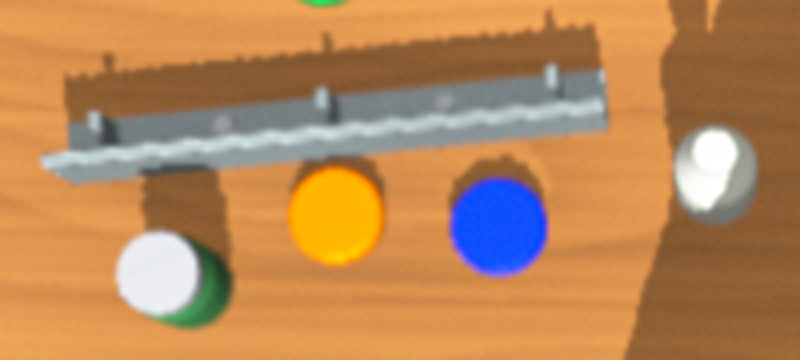

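The crop shows the wall's front foot line from (75,183) to (607,130). The jar is left of amber, and the bottle (base about (712,195)) is to the right of the wall's end.

Run:
```python
from h import *
c=cam('top')
g=lambda u,v:(90+(u+.5)/4-.5,130+(v+.5)/4-.5)
A=onz(c,*g(75,183),0);B=onz(c,*g(607,130),0);d=A-B;L=np.linalg.norm(d);print('wall',A,B,L)
t=d[:2]/L;n=np.array([t[1],-t[0]]);n=n*np.sign(n[0]);print('normal yaw',np.degrees(np.arctan2(n[1],n[0])))
M=(A+B)[:2]/2
jar=onz(c,*g(158,274),.08);sq=onz(c,*g(714,148),.115)
for nm,p in [('amber',(.5911,.2377)),('blue',(.5873,.1366)),('jar',jar[:2]),('sq',sq[:2])]:
    q=np.array(p)-M;print(nm,p,'along',q@t,'dist',-q@n)
s=cam('scene')
for p in [(.5911,.2377,.019),(.5873,.1366,.019),(A[0],A[1],0),(B[0],B[1],0),(.469,-.22,.114)]: print(proj(s,p))
st=telemetry.get_state();R=np.array(st['eef_rot']);
import scipy.spatial.transform as T
def goal(x,y,z,yaw):
    a=np.radians(yaw);X=np.array([np.cos(a),np.sin(a),0]);Z=np.array([0,0,-1.]);G=np.c_[X,np.cross(Z,X),Z]
    D=R.T@G; print((R.T@(np.array([x,y,z])-st['tcp_pos'])*1000).round(1),np.degrees(T.Rotation.from_matrix(D).as_rotvec()).round(2))
goal(.469,-.22,.20,19);goal(.469,-.22,.094,19);print(R.tolist(),st['joint_positions'])
```

```text
wall [0.61017294 0.40730533 0.        ] [0.65125488 0.0729071  0.        ] 0.33691230178088755
normal yaw 7.003883266583283
amber (0.5911, 0.2377) along 0.0024421285263797315 dist 0.0396117099998829
blue (0.5873, 0.1366) along -0.09744009297709681 dist 0.055711145627582635
jar [0.54401441 0.32747174] along 0.0972854401445106 dist 0.07539947800000957
sq [0.61929288 0.00424736] along -0.23270620605783407 dist 0.04009563317026473
[366.49611814 187.07034715]
[346.52152684 206.48207639]
[399.4262807  164.02292719]
[353.38988613 235.40412032]
[224.85187564 243.10256427]
[ 321.9 -244.    22.5] [-0.02  0.    7.45]
[ 321.9 -244.   128.5] [-0.02  0.    7.45]
[[0.8953194510533657, 0.4454245651259873, -0.0001932558546240727], [0.445424606284167, -0.8953193906852953, 0.0003298173838425816], [-2.6116949239355524e-05, -0.0003813728320078391, -0.9999999269363312]] [61.07788622 26.7979959  -0.66363525 91.83741728  0.34118174 61.38846063
 -3.22747032]
```

servo_tool([
  [29, -22, 0, 0, 0, 0.7],
  [59, -44, 2, 0, 0, 1.4],
  [88, -66, 4, 0, 0, 2],
  [117, -89, 6, 0, 0, 2.7],
  [146, -111, 8, 0, 0, 3.4],
  [176, -133, 10, 0, 0, 4],
  [205, -155, 12, 0, 0, 4.7],
  [234, -177, 14, 0, 0, 5.4],
  [263, -200, 16, 0, 0, 6],
  [293, -222, 18, 0, 0, 6.8],
  [322, -244, 20, 0, 0, 7.4],
  [322, -244, 22, 0, 0, 7.4],
], fingers=0.6)

```text
t: 1.35
tcp_pos: [0.4727, -0.2123, 0.2009]
eef_rot: [[0.942, 0.336, 0.002], [0.336, -0.942, 0.003], [0.003, -0.002, -1.0]]
force: [-0.9, 0.2, 1.0]
opening: 0.0552
grasp_force: 0.0
```

Run:
```python
from h import *
s=telemetry.get_state();print(s['t'],s['tcp_pos'],s['joint_positions'])
c=cam('wrist');im=c['pixels'].copy()
for x in (-62,0,42):
    a=np.radians(19);p=proj(c,(.469+x/1e3*np.cos(a),-.22+x/1e3*np.sin(a),.114));print(x,p);cv2.circle(im,tuple(int(v) for v in p),3,(0,0,255),-1)
cv2.imwrite('pics/w1.png',im)
```

```text
1.35 [ 0.47266495 -0.21232739  0.20091125] [ 29.07995845  16.1511589   -9.9626836  110.9372998    3.19222204
  53.11474529 -52.75723399]
-62 [290.40241276 285.72363237]
0 [291.66130693 222.64403563]
42 [292.58098243 175.51545959]
```

View pics/w1.png

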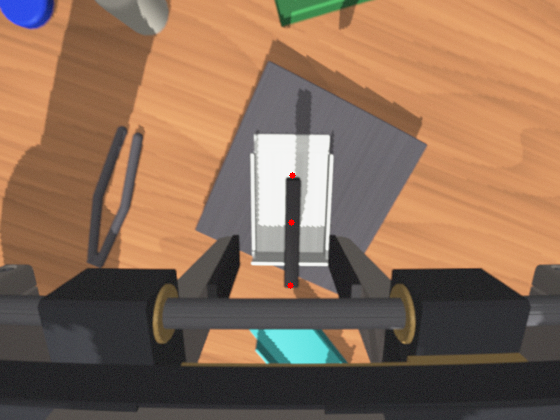

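The projected bar points at (290,286), (292,223) and (293,176) lie on the real bar, so I descend.

servo_tool([
  [0, 0, 5, 0, 0, 0],
  [0, 0, 15, 0, 0, 0],
  [0, 0, 30, 0, 0, 0],
  [0, 0, 50, 0, 0, 0],
  [0, 0, 70, 0, 0, 0],
  [0, 0, 85, 0, 0, 0],
  [0, 0, 97, 0, 0, 0],
  [0, 0, 104, 0, 0, 0],
  [0, 0, 106, 0, 0, 0],
  [0, 0, 106, 0, 0, 0],
  [0, 0, 106, 0, 0, 0],
])

```text
t: 2.32
tcp_pos: [0.4693, -0.2207, 0.0949]
eef_rot: [[0.946, 0.326, 0.001], [0.326, -0.946, -0.0], [0.0, 0.001, -1.0]]
force: [0.8, 0.1, 0.1]
opening: 0.0552
grasp_force: 0.0
```

servo_tool([
  [0, 0, 0, 0, 0, 0],
  [0, 0, 0, 0, 0, 0],
  [0, 0, 0, 0, 0, 0],
  [0, 0, 0, 0, 0, 0],
  [0, 0, 0, 0, 0, 0],
  [0, 0, 0, 0, 0, 0],
  [0, 0, 0, 0, 0, 0],
  [0, 0, 0, 0, 0, 0],
  [0, 0, 0, 0, 0, 0],
], fingers=0)

```text
t: 3.07
tcp_pos: [0.4693, -0.2202, 0.0946]
eef_rot: [[0.945, 0.326, 0.0], [0.326, -0.945, -0.0], [0.0, 0.0, -1.0]]
force: [0.4, -0.9, 0.3]
opening: 0.0133
grasp_force: 30.0
```

```bash
cat >> h.py <<'E'
from scipy.spatial.transform import Rotation as Ro
def goal(x,y,z,yaw,pitch=0,ref=None):
    st=telemetry.get_state(); R=np.array(st['eef_rot']);p=np.array(st['tcp_pos'])
    a=np.radians(yaw);X=np.array([np.cos(a),np.sin(a),0]);Z=np.array([0,0,-1.]);G=np.c_[X,np.cross(Z,X),Z]@Ro.from_euler('y',pitch,degrees=True).as_matrix()
    print((R.T@(np.array([x,y,z])-p)*1000).round(1),np.degrees(Ro.from_matrix(R.T@G).as_rotvec()).round(2))
E
python3 - <<'E'
from h import *
s=telemetry.get_state();print(s['t'],s['tcp_pos'],np.array(s['eef_rot']).round(4).tolist(),s['opening'],s['grasp_force'],s['force'])
E
```

```text
3.0667 [ 0.46927526 -0.22017679  0.09459913] [[0.9452, 0.3265, 0.0002], [0.3265, -0.9452, -0.0002], [0.0001, 0.0003, -1.0]] 0.013254306553497125 29.99997228384018 [ 0.40652332 -0.85958357  0.33068805]
```

servo_tool([
  [0, 0, -5, 0, 0, 0],
  [0, 0, -15, 0, 0, 0],
  [0, 0, -30, 0, 0, 0],
  [0, 0, -50, 0, 0, 0],
  [3, -10, -67, 0, 0, 1],
  [10, -30, -77, 0, 0, 2],
  [19, -57, -80, 0, 0, 3],
  [28, -87, -80, 0, 0, 4],
  [38, -117, -80, 0, 0, 5],
  [48, -147, -80, 0, 0, 6],
  [58, -177, -80, 0, 0, 7],
  [67, -207, -80, 0, 0, 8],
])

```text
t: 4.07
tcp_pos: [0.4646, -0.001, 0.1753]
eef_rot: [[0.982, 0.191, 0.001], [0.191, -0.982, -0.0], [0.001, 0.0, -1.0]]
force: [-0.0, -0.7, -1.3]
opening: 0.0137
grasp_force: 30.0
```

```bash
python3 -c "
from h import *
s=telemetry.get_state();print(s['tcp_pos'],s['joint_positions'],s['joint_velocities']);goal(.463,.1215,.175,7)"
```

```text
[ 0.46456859 -0.00098603  0.17532816] [  9.44558656  13.53112598 -15.20332758 118.78657557   4.74003945
  48.20655482 -87.51407188] [-35.72664145  -1.33124648 -11.59719702   2.59790928   3.020278
  -0.76253239 -60.65001465]
[  21.8 -120.5    0.3] [ 0.02 -0.03  4.  ]
```

servo_tool([
  [5, -28, 0, 0, 0, 1],
  [10, -56, 0, 0, 0, 2],
  [15, -84, 0, 0, 0, 3],
  [19, -106, 0, 0, 0, 4],
  [22, -119, 0, 0, 0, 4],
  [22, -121, 0, 0, 0, 4],
  [22, -121, 5, 0, 0, 4],
  [22, -121, 15, 0, 0, 4],
  [22, -121, 30, 0, 0, 4],
  [22, -121, 45, 0, 0, 4],
  [22, -121, 55, 0, 0, 4],
  [22, -121, 60, 0, 0, 4],
])

```text
t: 5.07
tcp_pos: [0.4622, 0.1187, 0.1126]
eef_rot: [[0.993, 0.121, -0.003], [0.121, -0.993, -0.001], [-0.003, 0.001, -1.0]]
force: [0.3, -0.2, -2.7]
opening: 0.0138
grasp_force: 30.0
```

Run:
```python
from h import *
s=telemetry.get_state();print(s['tcp_pos'],np.array(s['eef_rot']).round(4).tolist(),s['force'])
c=cam('top');im=c['pixels']
hsv=cv2.cvtColor(im,cv2.COLOR_BGR2HSV)
for lo,hi in [((12,180,120),(26,255,255)),((110,180,80),(130,255,255))]:
    m=cv2.inRange(hsv,lo,hi)[165:205,155:235];k=max(cv2.findContours(m,0,1)[0],key=cv2.contourArea);e=cv2.minEnclosingCircle(k);print(onz(c,e[0][0]+155,e[0][1]+165,.015).round(4),e)
cv2.imwrite('pics/t2.png',cv2.resize(im[120:320,90:330],(720,600),interpolation=cv2.INTER_CUBIC))
```

```text
[0.46218303 0.11869847 0.11260786] [[0.9927, 0.1208, -0.0033], [0.1208, -0.9927, -0.0013], [-0.0034, 0.0009, -1.0]] [ 0.31394085 -0.16091403 -2.66450425]
[0.5912 0.2374 0.015 ] ((18.630081176757812, 18.39430809020996), 12.915068626403809)
[0.5869 0.1361 0.015 ] ((59.477272033691406, 21.045454025268555), 11.241374015808105)
```

View pics/t2.png

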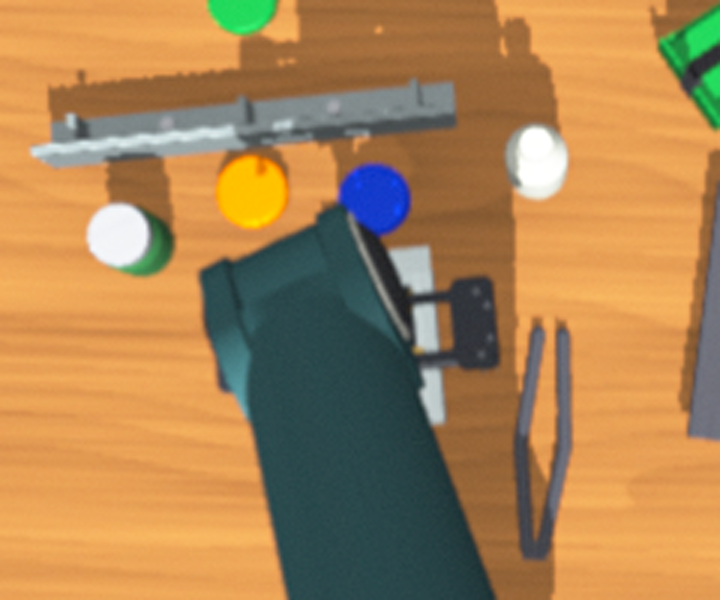

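The picture shows blue at (375,200) clear ahead of the pan, with amber at (252,190), the jar and the bottle untouched. I lower to the bench.

servo_tool([
  [0, 0, 6, 0, 0, 0],
  [0, 0, 14, 0, 0, -0.2],
  [0, 0, 24, 0, -0.3, -0.2],
  [0, 0, 34, 0, -0.7, -0.2],
  [0, 0, 41, 0, -1, -0.2],
  [0, 0, 44, 0, -1, -0.2],
  [0, 0, 46, 0, -1, -0.2],
  [0, 0, 47, 0, -1, -0.2],
  [0, 0, 48, 0, -1, -0.2],
  [0, 0, 48, 0, -1, -0.2],
  [0, 0, 48, 0, -1, -0.2],
])

```text
t: 6.03
tcp_pos: [0.4635, 0.1205, 0.0668]
eef_rot: [[0.992, 0.126, -0.017], [0.126, -0.992, -0.002], [-0.017, -0.0, -1.0]]
force: [-0.6, -0.8, -3.8]
opening: 0.0133
grasp_force: 30.0
```

```bash
python3 -c "
from h import *
s=telemetry.get_state();print(s['tcp_pos'],np.array(s['eef_rot']).round(4).tolist(),s['force'],s['wrist_torque'])"
```

```text
[0.46345344 0.1204945  0.06680564] [[0.9918, 0.1263, -0.0168], [0.1263, -0.992, -0.0021], [-0.017, -0.0, -0.9999]] [-0.57677361 -0.80957986 -3.78424213] [0.01085082 0.02936061 0.04315738]
```

servo_tool([
  [3, 0, 1, 0, 0, 0],
  [8, 0, 0.8, 0, 0, 0],
  [13, 0, 0.8, 0, 0, 0],
  [18, 0, 0.7, 0, 0, 0],
  [22, 0, 0.6, 0, 0, 0],
  [26, 0, 0.6, 0, 0, 0],
  [30, 0, 0.5, 0, 0, 0],
  [34, 0, 0.4, 0, 0, 0],
  [38, 0, 0.4, 0, 0, 0],
  [42, 0, 0.3, 0, 0, 0],
  [46, 0, 0.2, 0, 0, 0],
  [50, 0, 0.1, 0, 0, 0],
])

```text
t: 7.03
tcp_pos: [0.5133, 0.1268, 0.0656]
eef_rot: [[0.992, 0.126, -0.017], [0.126, -0.992, -0.002], [-0.017, 0.0, -1.0]]
force: [-1.4, -0.5, -1.2]
opening: 0.0141
grasp_force: 30.0
```

servo_tool([
  [4, 0, 0, 0, 0, 0],
  [8, 0, -0.1, 0, 0, 0],
  [12, 0, -0.2, 0, 0, 0],
  [16, 0, -0.3, 0, 0, 0],
  [20, 0, -0.3, 0, 0, 0],
  [24, 0, -0.4, 0, 0, 0],
  [28, 0, -0.5, 0, 0, 0],
  [31, 0, -0.5, 0, 0, 0],
  [34, 0, -0.6, 0, 0, 0],
  [37, 0, -0.6, 0, 0, 0],
  [39, 0, -0.7, 0, 0, 0],
  [40, 0, -0.7, 0, 0, 0],
])

```text
t: 8.03
tcp_pos: [0.5526, 0.1318, 0.0656]
eef_rot: [[0.992, 0.126, -0.018], [0.126, -0.992, -0.002], [-0.018, 0.0, -1.0]]
force: [-5.3, 0.1, 2.0]
opening: 0.0137
grasp_force: 30.0
```

```bash
cat >> h.py <<'E'
def blanks(c,z,roi=(90,120,430,330)):
    x0,y0,x1,y1=roi;hsv=cv2.cvtColor(c['pixels'],cv2.COLOR_BGR2HSV)
    for n,lo,hi in [('amber',(12,180,100),(26,255,255)),('blue',(110,180,60),(130,255,255))]:
        m=cv2.inRange(hsv,lo,hi)[y0:y1,x0:x1];ks=cv2.findContours(m,0,1)[0]
        ks=[k for k in ks if cv2.contourArea(k)>25]
        for k in ks:
            u,v,w,h=cv2.boundingRect(k);print(n,'px',(u+x0,v+y0,w,h),onz(c,u+x0+w/2,v+y0+h/2,z).round(4))
E
python3 - <<'E'
from h import *
s=telemetry.get_state();print(s['tcp_pos'],np.array(s['eef_rot']).round(4).tolist(),s['force'],s['wrist_torque'])
blanks(cam('top'),.018); c=cam('scene'); print('scene');blanks(c,.018,(0,0,560,420))
cv2.imwrite('pics/s2.png',cv2.resize(c['pixels'][110:290,250:490],(800,600),interpolation=cv2.INTER_CUBIC))
E
```

```text
[0.55256872 0.13184812 0.06558448] [[0.9918, 0.1263, -0.0178], [0.1263, -0.992, -0.0023], [-0.0179, 0.0001, -0.9998]] [-5.30361404  0.12960785  2.04069682] [-0.06020126  1.00061716 -0.02194887]
scene
amber px (356, 183, 19, 15) [0.5957 0.2246 0.018 ]
```

View pics/s2.png

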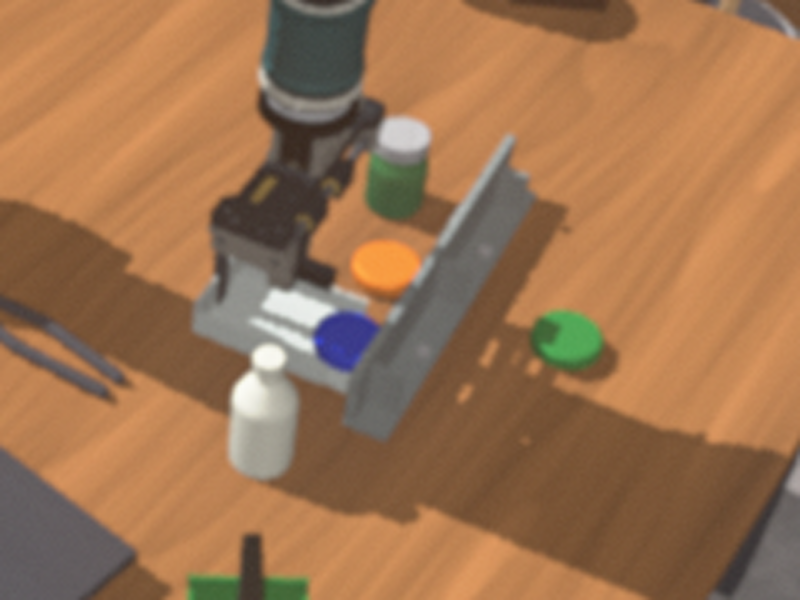

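The scene crop shows blue at (348,340) sitting on the pan between the side walls and against the wall. I push the last 9 mm.

servo_tool([
  [2, 0, 0, 0, 0, 0],
  [4, 0, -0.1, 0, 0, 0],
  [5, 0, -0.1, 0, 0, 0],
  [6, 0, -0.1, 0, 0, 0],
  [7, 0, -0.1, 0, 0, 0],
  [8, 0, -0.1, 0, 0, 0],
  [9, 0, -0.2, 0, 0, 0],
  [9, 0, -0.2, 0, 0, 0],
])

```text
t: 8.8
tcp_pos: [0.562, 0.133, 0.0656]
eef_rot: [[0.992, 0.126, -0.016], [0.126, -0.992, -0.002], [-0.017, -0.0, -1.0]]
force: [-0.4, -0.7, -2.5]
opening: 0.0135
grasp_force: 30.0
```

servo_tool([
  [0, 0, -2, 0, 0.5, 0],
  [-1, 0, -6, 0, 1.5, 0],
  [-3, 0, -12, 0, 3, 0],
  [-6, 0, -19, 0, 4.5, 0],
  [-11, 0, -25, 0, 6, 0],
  [-18, 0, -29, 0, 6, 0],
  [-27, 0, -31, 0, 6, 0],
  [-37, 0, -32, 0, 6, 0],
  [-48, 0, -32, 0, 6, 0],
  [-58, 0, -32, 0, 6, 0],
  [-67, 0, -32, 0, 6, 0],
  [-74, 0, -32, 0, 6, 0],
])

```text
t: 9.8
tcp_pos: [0.4873, 0.1234, 0.0987]
eef_rot: [[0.988, 0.126, 0.086], [0.126, -0.992, 0.011], [0.086, 0.0, -0.996]]
force: [-0.1, 0.5, -3.2]
opening: 0.0137
grasp_force: 30.0
```

Run:
```python
from h import *
s=telemetry.get_state();print(s['tcp_pos'],np.array(s['eef_rot']).round(4).tolist(),s['force'])
goal(.467,.222,.098,7,5)
blanks(cam('top'),.015);c=cam('scene');print('scene');blanks(c,.05,(0,0,560,420))
q=c['pixels'][110:290,250:490];cv2.imwrite('pics/s3.png',cv2.resize(q,(800,600),interpolation=cv2.INTER_CUBIC))
```

```text
[0.48734901 0.12343173 0.09873748] [[0.9883, 0.1264, 0.0856], [0.1259, -0.992, 0.0107], [0.0863, 0.0002, -0.9963]] [-0.13186161  0.52010989 -3.15829595]
[  -7.8 -100.3    0. ] [-0.01  0.05  0.26]
amber px (161, 171, 26, 26) [0.5897 0.2364 0.015 ]
blue px (207, 191, 19, 17) [0.5538 0.1299 0.015 ]
scene
amber px (356, 183, 20, 16) [0.6122 0.1927 0.05  ]
```

View pics/s3.png

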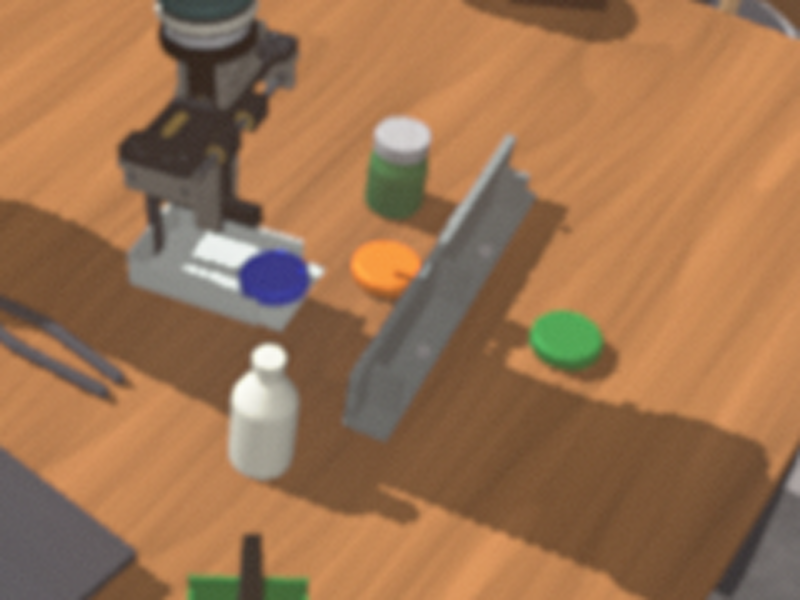

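The crop shows blue at (275,278) carried near the front of the pan, with amber at (387,268) and the jar still in place. I shift sideways.

servo_tool([
  [-4, -2, 0, 0, 0, 0],
  [-7, -7, 0, 0, 0, 0],
  [-8, -15, 0, 0, 0, 0],
  [-8, -26, 0, 0, 0, 0],
  [-8, -39, 0, 0, 0, 0.2],
  [-8, -53, 0, 0, 0, 0.2],
  [-8, -66, 0, 0, 0, 0.2],
  [-8, -78, 0, 0, 0, 0.2],
  [-8, -88, 0, 0, 0, 0.2],
  [-8, -95, 0, 0, 0, 0.2],
  [-8, -99, 0, 0, 0, 0.2],
  [-8, -100, 0, 0, 0, 0.2],
])

```text
t: 10.9
tcp_pos: [0.4679, 0.2228, 0.0982]
eef_rot: [[0.989, 0.124, 0.086], [0.123, -0.992, 0.011], [0.087, -0.001, -0.996]]
force: [-1.2, -0.2, -3.3]
opening: 0.0138
grasp_force: 30.0
```

Run:
```python
from h import *
s=telemetry.get_state();print(s['tcp_pos'],np.array(s['eef_rot']).round(4).tolist(),s['force'],s['joint_positions'])
goal(.467,.222,.0675,7,-1)
```

```text
[0.46794164 0.2228351  0.09816175] [[0.9885, 0.124, 0.0864], [0.1235, -0.9923, 0.0114], [0.0871, -0.0006, -0.9962]] [-1.19525338 -0.20596665 -3.33204512] [ -17.2623406    23.28358727  -15.63755324  118.46730362   14.20483819
   35.25231568 -125.66608761]
[-3.7  0.7 30.5] [-0.04 -6.    0.12]
```

servo_tool([
  [0, 0, 2, 0, -0.5, 0],
  [0, 0, 6, 0, -1.5, 0],
  [-1, 0, 12, 0, -2.5, 0],
  [-2, 0, 18, 0, -3.5, 0.1],
  [-3, 0, 24, 0, -4.5, 0.1],
  [-3, 0, 28, 0, -5.5, 0.1],
  [-4, 0, 30, 0, -6, 0.1],
  [-4, 0, 30, 0, -6, 0.1],
  [-4, 0, 30, 0, -6, 0.1],
  [-4, 0, 30, 0, -6, 0.1],
])

```text
t: 11.73
tcp_pos: [0.4667, 0.2218, 0.0681]
eef_rot: [[0.992, 0.121, -0.017], [0.121, -0.993, -0.002], [-0.017, -0.0, -1.0]]
force: [-0.0, 0.0, -3.9]
opening: 0.0141
grasp_force: 30.0
```

Run:
```python
from h import *
s=telemetry.get_state();print(s['tcp_pos'],np.array(s['eef_rot']).round(4).tolist(),s['force'])
blanks(cam('top'),.015)
```

```text
[0.46672414 0.22182751 0.06808848] [[0.9925, 0.1213, -0.0172], [0.1213, -0.9926, -0.0016], [-0.0173, -0.0005, -0.9999]] [-0.01127035  0.04220563 -3.86360667]
amber px (161, 171, 26, 26) [0.5897 0.2364 0.015 ]
blue px (166, 202, 21, 14) [0.5279 0.2273 0.015 ]
```

servo_tool([
  [2, 0, 1.5, 0, 0, 0],
  [5, 0, 2.4, 0, 0, 0],
  [9, 0, 2.3, 0, 0, 0],
  [13, 0, 2.3, 0, 0, 0],
  [17, 0, 2.2, 0, 0, 0],
  [21, 0, 2.1, 0, 0, 0],
  [25, 0, 2.1, 0, 0, 0],
  [29, 0, 2, 0, 0, 0],
  [33, 0, 1.9, 0, 0, 0],
  [37, 0, 1.9, 0, 0, 0],
  [41, 0, 1.8, 0, 0, 0],
  [45, 0, 1.7, 0, 0, 0],
])

```text
t: 12.78
tcp_pos: [0.5103, 0.2271, 0.0657]
eef_rot: [[0.992, 0.121, -0.02], [0.121, -0.993, -0.003], [-0.02, 0.0, -1.0]]
force: [-6.9, -0.8, 5.1]
opening: 0.0138
grasp_force: 30.0
```

servo_tool([
  [3, 0, 0, 0, 0, 0],
  [6, 0, -0.1, 0, 0, 0],
  [9, 0, -0.2, 0, 0, 0],
  [12, 0, -0.2, 0, 0, 0],
  [15, 0, -0.3, 0, 0, 0],
  [18, 0, -0.3, 0, 0, 0],
  [21, 0, -0.4, 0, 0, 0],
  [24, 0, -0.4, 0, 0, 0],
  [27, 0, -0.5, 0, 0, 0],
  [30, 0, -0.5, 0, 0, 0],
  [32, 0, -0.6, 0, 0, 0],
  [33, 0, -0.6, 0, 0, 0],
])

```text
t: 13.78
tcp_pos: [0.5428, 0.2313, 0.0657]
eef_rot: [[0.992, 0.121, -0.021], [0.121, -0.993, -0.003], [-0.021, 0.0, -1.0]]
force: [-8.4, -1.4, 7.4]
opening: 0.0135
grasp_force: 30.0
```

Run:
```python
from h import *
s=telemetry.get_state();print(s['tcp_pos'],np.array(s['eef_rot']).round(4).tolist(),s['force'],s['wrist_torque'])
c=cam('scene');blanks(c,.02,(0,0,560,420))
q=c['pixels'][110:290,250:490];cv2.imwrite('pics/s4.png',cv2.resize(q,(800,600),interpolation=cv2.INTER_CUBIC))
```

```text
[0.54280745 0.23126871 0.06565725] [[0.9924, 0.1215, -0.0205], [0.1214, -0.9926, -0.0027], [-0.0207, 0.0002, -0.9998]] [-8.39595273 -1.35618662  7.42481571] [-0.12857573  1.79119919  0.0626659 ]
amber px (359, 184, 17, 14) [0.6022 0.2243 0.02  ]
blue px (341, 180, 16, 8) [0.5446 0.2172 0.02  ]
```

View pics/s4.png

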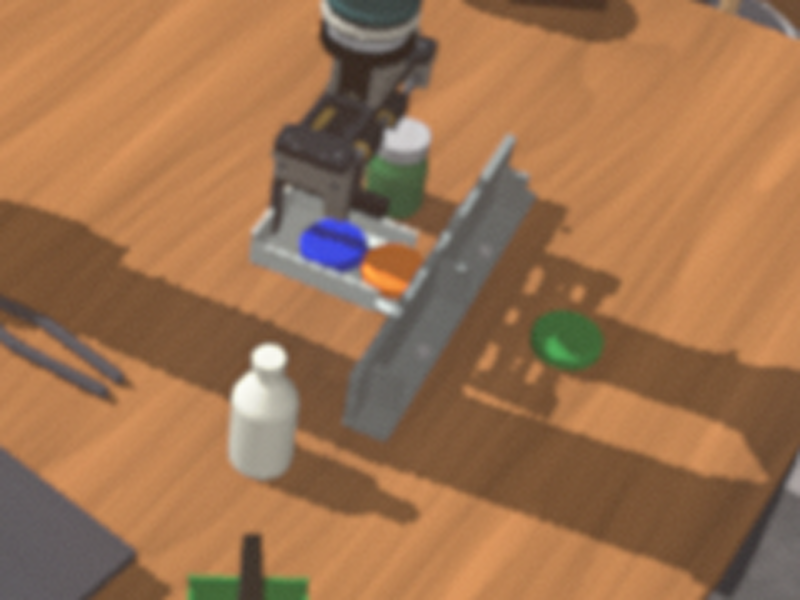

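Blue at (333,243) has been shoved back and amber at (395,268) is partly riding in, both between the side walls. A few more millimetres are needed.

servo_tool([
  [2, 0, 0, 0, 0, 0],
  [3, 0, -0.1, 0, 0, 0],
  [4, 0, -0.1, 0, 0, 0],
  [5, 0, -0.1, 0, 0, 0],
  [6, 0, -0.1, 0, 0, 0],
  [6, 0, -0.1, 0, 0, 0],
])

```text
t: 14.33
tcp_pos: [0.55, 0.232, 0.0656]
eef_rot: [[0.992, 0.121, -0.018], [0.121, -0.993, -0.002], [-0.018, -0.0, -1.0]]
force: [-4.5, 0.1, 2.3]
opening: 0.0137
grasp_force: 30.0
```

servo_tool([
  [1, 0, 0, 0, 0, 0],
  [2, 0, -0.1, 0, 0, 0],
  [2, 0, -0.1, 0, 0, 0],
  [2, 0, -0.1, 0, 0, 0],
])

```text
t: 14.67
tcp_pos: [0.552, 0.2322, 0.0655]
eef_rot: [[0.992, 0.121, -0.018], [0.121, -0.993, -0.002], [-0.018, -0.0, -1.0]]
force: [-4.0, -0.1, 2.1]
opening: 0.0139
grasp_force: 30.0
```

servo_tool([
  [1, 0, 0, 0, 0, 0],
  [2, 0, 0, 0, 0, 0],
  [2, 0, 0, 0, 0, 0],
])

```text
t: 14.92
tcp_pos: [0.5527, 0.2322, 0.0656]
eef_rot: [[0.992, 0.121, -0.02], [0.121, -0.993, -0.003], [-0.02, 0.0, -1.0]]
force: [-7.6, -1.1, 6.5]
opening: 0.014
grasp_force: 30.0
```

servo_tool([
  [1, 0, 0, 0, 0, 0],
  [2, 0, 0, 0, 0, 0],
  [2, 0, 0, 0, 0, 0],
  [2, 0, 0, 0, 0, 0],
])

```text
t: 15.25
tcp_pos: [0.5529, 0.2323, 0.0658]
eef_rot: [[0.992, 0.122, -0.023], [0.122, -0.993, -0.004], [-0.024, 0.001, -1.0]]
force: [-14.0, -3.4, 12.0]
opening: 0.0139
grasp_force: 30.0
```

Run:
```python
from h import *
s=telemetry.get_state();print(s['tcp_pos'],np.array(s['eef_rot']).round(4).tolist(),s['force'],s['wrist_torque'])
c=cam('scene');blanks(c,.02,(0,0,560,420))
q=c['pixels'][150:240,290:410];cv2.imwrite('pics/s5.png',cv2.resize(q,(800,600),interpolation=cv2.INTER_CUBIC))
```

```text
[0.55290447 0.23229012 0.06575558] [[0.9923, 0.1217, -0.0234], [0.1216, -0.9926, -0.0041], [-0.0237, 0.0012, -0.9997]] [-14.02770794  -3.3803911   12.01756192] [-4.47215717e-01  2.82086274e+00  1.59134943e-03]
amber px (359, 184, 17, 14) [0.6022 0.2243 0.02  ]
blue px (341, 181, 16, 8) [0.5468 0.2136 0.02  ]
```

View pics/s5.png

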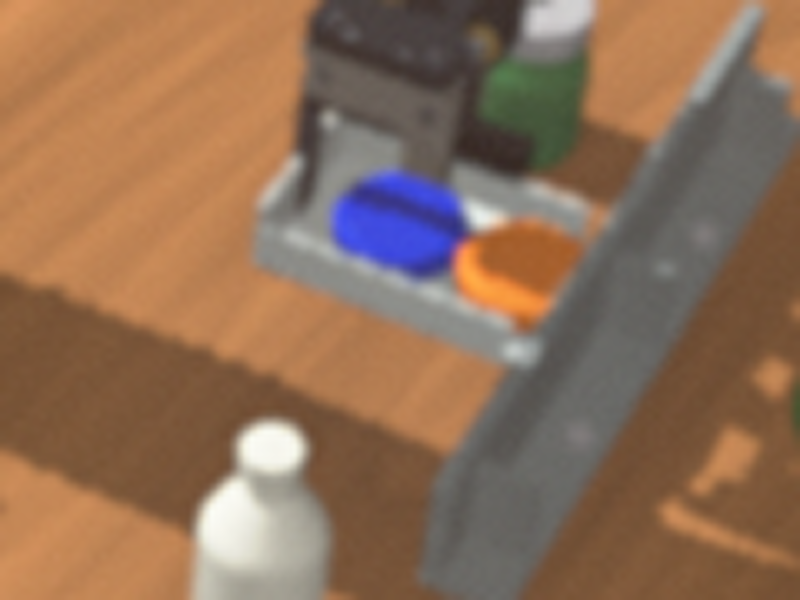

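Amber at (525,268) is fully in the pan with its front edge at the wall, and blue is behind it at (400,222). I relieve the push, tilt the lip up slightly and lift.

servo_tool([
  [-2, 0, 0, 0, 0, 0],
  [-4, 0, -1, 0, 0, 0],
  [-5, 0, -3, 0, 1, 0],
  [-6, 0, -7, 0, 2, 0],
  [-8, 0, -12, 0, 3.5, 0],
  [-11, 0, -19, 0, 5, 0],
  [-15, 0, -28, 0, 6, 0],
  [-20, 0, -38, 0, 7, 0],
  [-26, 0, -49, 0, 7, 0],
  [-32, 0, -59, 0, 7, 0],
  [-38, 0, -67, 0, 7, 0],
  [-43, 0, -73, 0, 7, 0],
])

```text
t: 16.3
tcp_pos: [0.5147, 0.2277, 0.1406]
eef_rot: [[0.987, 0.121, 0.105], [0.12, -0.993, 0.014], [0.106, -0.001, -0.994]]
force: [-1.0, 0.0, -3.8]
opening: 0.0139
grasp_force: 30.0
```

Run:
```python
from h import *
s=telemetry.get_state();print(s['tcp_pos'],np.array(s['eef_rot']).round(4).tolist(),s['force'],s['joint_positions'])
c=cam('scene');blanks(c,.1,(0,0,560,420));print('top');blanks(cam('top'),.1)
goal(.4654,.222,.175,7,6);goal(.4654,-.05,.175,-1,6)
```

```text
[0.5146682  0.22765421 0.14058767] [[0.9871, 0.121, 0.1051], [0.1202, -0.9927, 0.0136], [0.1059, -0.0008, -0.9944]] [-0.96784079  0.02816762 -3.8161131 ] [ -15.40896147   22.70066321  -15.98643017  111.8985127    12.84173098
   41.24729279 -122.2744342 ]
amber px (352, 160, 19, 13) [0.5743 0.2211 0.1   ]
blue px (333, 158, 16, 7) [0.5177 0.2047 0.1   ]
top
amber px (156, 175, 25, 19) [0.5752 0.2319 0.1   ]
blue px (174, 203, 9, 12) [0.5193 0.2062 0.1   ]
[-45.7  -0.2 -39.5] [-0.05 -0.1  -0.03]
[-78.5 269.8 -43.3] [-0.89 -0.1   7.93]
```

servo_tool([
  [-4, 0, -3, 0, 0, 0],
  [-10, 0, -8, 0, 0, 0],
  [-18, 2, -15, 0, 0, 0],
  [-26, 7, -23, 0, 0, 0.2],
  [-34, 15, -30, 0, 0, 0.5],
  [-41, 26, -35, -0.1, 0, 0.9],
  [-47, 40, -38, -0.2, 0, 1.3],
  [-52, 57, -40, -0.2, 0, 1.8],
  [-55, 77, -41, -0.3, 0, 2.3],
  [-58, 99, -41, -0.3, 0, 2.9],
  [-61, 123, -41, -0.4, 0, 3.5],
  [-64, 148, -42, -0.5, 0, 4.2],
])

```text
t: 17.4
tcp_pos: [0.4642, 0.0704, 0.1742]
eef_rot: [[0.993, 0.047, 0.104], [0.046, -0.999, 0.004], [0.104, 0.001, -0.995]]
force: [0.6, -1.0, -4.7]
opening: 0.0139
grasp_force: 30.0
```

Run:
```python
from h import *
s=telemetry.get_state();print(s['tcp_pos'],np.array(s['eef_rot']).round(4).tolist(),s['force'],s['joint_positions'])
goal(.475,-.2,.175,-5.5,6);goal(.483,-.231,.175,-5.5,6)
```

```text
[0.46418523 0.07038102 0.17419782] [[0.9935, 0.0466, 0.104], [0.0464, -0.9989, 0.0038], [0.1041, 0.0011, -0.9946]] [ 0.60256854 -0.96288617 -4.66595242] [  -1.00165727   10.95244478  -13.77931853  122.47596794    5.8768261
   41.18384538 -105.96601203]
[ -1.7 270.6  -0.7] [-0.79  0.02  8.13]
[  4.8 301.9   0. ] [-0.79  0.02  8.13]
```

servo_tool([
  [-1, 24, 0, -0.1, 0, 0.8],
  [-2, 50, 0, -0.2, 0, 1.6],
  [-2, 78, 0, -0.3, 0, 2.4],
  [-2, 107, 0, -0.3, 0, 3.2],
  [-2, 136, -1, -0.4, 0, 4],
  [-2, 165, -1, -0.5, 0, 4.8],
  [-2, 192, -1, -0.6, 0, 5.6],
  [-2, 217, -1, -0.6, 0, 6.4],
  [-1, 240, -1, -0.7, 0, 7],
  [0, 260, -1, -0.8, 0, 7.6],
  [2, 277, 0, -0.8, 0, 8],
  [3, 290, 0, -0.8, 0, 8.1],
])

```text
t: 18.4
tcp_pos: [0.4806, -0.2198, 0.1747]
eef_rot: [[0.99, -0.097, 0.104], [-0.097, -0.995, -0.011], [0.104, 0.0, -0.995]]
force: [-0.1, -0.3, -4.6]
opening: 0.0136
grasp_force: 30.0
```

servo_tool([
  [1, 6, 0, 0, 0, 0],
  [2, 10, 0, 0, 0, 0],
  [2, 12, 0, 0, 0, 0],
  [2, 12, 1, 0, 0, 0],
  [2, 12, 4, 0, -1, 0],
  [2, 12, 9, 0, -2, 0],
  [2, 12, 16, 0, -3, 0],
  [2, 12, 23, 0, -4, 0],
  [2, 12, 30, 0, -5, 0],
  [2, 12, 36, 0, -6, 0],
  [2, 12, 40, 0, -6, 0],
  [2, 12, 42, 0, -6, 0],
])

```text
t: 19.4
tcp_pos: [0.487, -0.2294, 0.132]
eef_rot: [[0.996, -0.094, -0.001], [-0.094, -0.996, 0.001], [-0.001, -0.001, -1.0]]
force: [-0.7, 0.6, -5.0]
opening: 0.0137
grasp_force: 30.0
```

Run:
```python
from h import *
s=telemetry.get_state();print(s['t'],s['tcp_pos'],np.array(s['eef_rot']).round(4).tolist(),s['force'])
goal(.483,-.231,.0965,-5.5,0)
c=cam('scene');blanks(c,.08,(0,0,560,420));print('top');blanks(cam('top'),.08)
cv2.imwrite('pics/s6.png',cv2.resize(c['pixels'][190:340,140:340],(800,600),interpolation=cv2.INTER_CUBIC))
```

```text
19.4 [ 0.48701068 -0.22938015  0.13203811] [[0.9956, -0.0938, -0.0014], [-0.0938, -0.9956, 0.0008], [-0.0015, -0.0007, -1.0]] [-0.71959499  0.56117284 -5.01234582]
[-3.8  2.  35.5] [-0.04  0.08  0.12]
amber px (231, 261, 23, 21) [ 0.5371 -0.2393  0.08  ]
blue px (214, 251, 21, 15) [ 0.4785 -0.2362  0.08  ]
top
amber px (359, 196, 22, 13) [ 0.5477 -0.234   0.08  ]
blue px (357, 235, 12, 10) [ 0.4602 -0.2182  0.08  ]
```

View pics/s6.png

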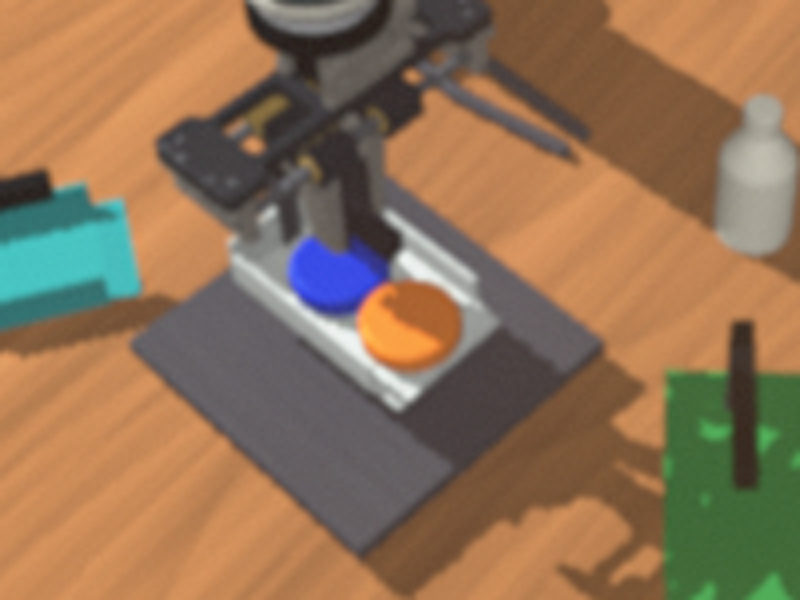

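Both blanks lie in the pan, blue at (338,272) behind amber at (410,325), above the plate. I set it down.

servo_tool([
  [0, 0, 3, 0, 0, 0],
  [-1, 0, 8, 0, 0, 0],
  [-2, 0, 15, 0, 0, 0],
  [-3, 1, 22, 0, 0, 0],
  [-3, 1, 28, 0, 0, 0],
  [-3, 1, 32, 0, 0, 0],
  [-3, 1, 34, 0, 0, 0],
  [-3, 1, 35, 0, 0, 0],
  [-3, 1, 36, 0, 0, 0],
  [-3, 1, 36, 0, 0, 0],
  [-3, 1, 36, 0, 0, 0],
])

```text
t: 20.42
tcp_pos: [0.4842, -0.2304, 0.0974]
eef_rot: [[0.996, -0.094, 0.0], [-0.094, -0.996, 0.0], [0.0, -0.0, -1.0]]
force: [0.2, 0.3, -5.1]
opening: 0.0139
grasp_force: 30.0
```

servo_tool([
  [0, 0, 0.5, 0, 0, 0],
  [0, 0, 1, 0, 0, 0],
  [0, 0, 1.5, 0, 0, 0],
  [0, 0, 1.5, 0, 0, 0],
])

```text
t: 20.75
tcp_pos: [0.4839, -0.2304, 0.0957]
eef_rot: [[0.996, -0.094, 0.0], [-0.094, -0.996, 0.0], [0.0, -0.0, -1.0]]
force: [-0.5, 0.6, -4.5]
opening: 0.014
grasp_force: 30.0
```

servo_tool([
  [0, 0, 0.5, 0, 0, 0],
  [0, 0, 1, 0, 0, 0],
  [0, 0, 1.5, 0, 0, 0],
  [0, 0, 1.5, 0, 0, 0],
  [0, 0, 1.5, 0, 0, 0],
])

```text
t: 21.17
tcp_pos: [0.484, -0.2305, 0.0946]
eef_rot: [[0.996, -0.094, 0.0], [-0.094, -0.996, 0.0], [0.0, -0.0, -1.0]]
force: [-1.4, 0.0, 0.6]
opening: 0.0137
grasp_force: 30.0
```

servo_tool([
  [0, 0, 0, 0, 0, 0],
  [0, 0, 0, 0, 0, 0],
  [0, 0, 0, 0, 0, 0],
  [0, 0, 0, 0, 0, 0],
  [0, 0, 0, 0, 0, 0],
  [0, 0, 0, 0, 0, 0],
  [0, 0, 0, 0, 0, 0],
  [0, 0, 0, 0, 0, 0],
], fingers=0.5)

```text
t: 21.83
tcp_pos: [0.484, -0.2304, 0.0942]
eef_rot: [[0.996, -0.094, 0.0], [-0.094, -0.996, 0.0], [0.0, -0.0, -1.0]]
force: [0.5, -0.5, -0.2]
opening: 0.0461
grasp_force: 0.0
```

servo_tool([
  [0, 0, -4, 0, 0, 0],
  [0, 0, -12, 0, 0, 0],
  [0, 0, -25, 0, 0, 0],
  [0, 0, -45, 0, 0, 0],
  [0, 0, -65, 0, 0, 0],
  [0, 0, -85, 0, 0, 0],
  [0, 0, -105, 0, 0, 0],
  [0, 0, -120, 0, 0, 0],
  [0, 0, -130, 0, 0, 0],
  [0, 0, -130, 0, 0, 0],
  [0, 0, -130, 0, 0, 0],
  [0, 0, -130, 0, 0, 0],
])

```text
t: 22.83
tcp_pos: [0.4834, -0.2302, 0.2234]
eef_rot: [[0.996, -0.094, -0.001], [-0.094, -0.996, 0.001], [-0.001, -0.001, -1.0]]
force: [0.3, -0.1, -0.3]
opening: 0.0458
grasp_force: 0.0
```

Run:
```python
from h import *
s=telemetry.get_state();print(s['t'],s['tcp_pos'],s['opening'],s['joint_velocities'].round(2) if hasattr(s['joint_velocities'],'round') else '')
c=cam('scene');blanks(c,.05,(0,0,560,420));
w=cam('wrist');print('wrist');blanks(w,.05,(0,0,560,420))
a=cv2.resize(c['pixels'][190:340,140:340],(400,300));b=cv2.resize(w['pixels'],(400,300));cv2.imwrite('pics/fin.png',np.hstack([a,b]))
```

```text
22.8333 [ 0.48335109 -0.23016251  0.22338953] 0.04580673832583035 [-0.06  0.78 -0.08  0.22  0.05  0.11 -0.  ]
amber px (231, 271, 22, 20) [ 0.5379 -0.2449  0.05  ]
blue px (214, 260, 20, 15) [ 0.4778 -0.2412  0.05  ]
wrist
amber px (262, 129, 34, 48) [ 0.5333 -0.2289  0.05  ]
blue px (263, 183, 15, 43) [ 0.4747 -0.2131  0.05  ]
blue px (291, 182, 20, 46) [ 0.4707 -0.2489  0.05  ]
```

View pics/fin.png

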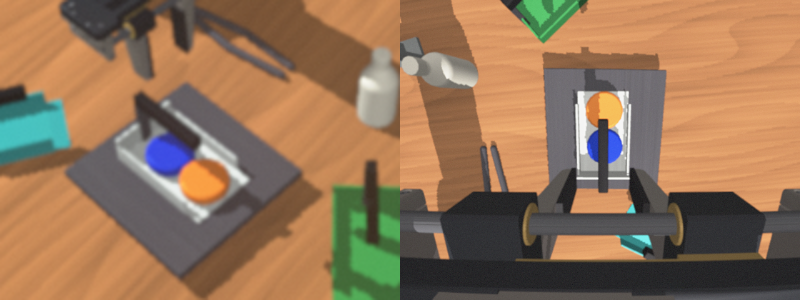

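The scoop stands flat in the middle of the plate. Blue is behind amber, both flat between the side walls, and the gripper is clear.

```bash
python3 -c "
from h import *
print(workorder.hand_in())"
```

```text
the job is handed in; nothing more can be done
None
```

The job is handed in: the released scoop stands on the middle of the warming plate with both blanks flat in its pan (blue behind amber), and in the pictures the jar, bottle and jacks stayed where they were. The hand-in gave no verdict back.

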